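# Lock the tube carriage home with a push-push button

## Task

Slide the tube carriage fully home into the white lock box, lock it there with the blue button, then pull the carriage back by its handle, gently (about 8 N), to prove that the lock holds, and leave it locked. Each full press of the button changes locked to unlocked or back, but the button looks the same either way and may start in either state: so go by feel, and if the carriage stops short of home, click the button once and try again. Never push or pull the carriage or press the button with more than about 25 N, and leave the things lying around alone.

Things in the scene. Friction and masses are not known exactly. Their poses are not given: they have to be found in the camera images.
- loader: fixed aluminium rail plate 92 x 360 x 12 mm on the worktop; origin at the centre of its underside; its y axis runs along the rail from the free end to the lock box. Carriage origin's y in the lock box's frame: -0.200 m at the free end, -0.110 where it meets the tooth if locked out, -0.085 fully home on the end stop, -0.088 to -0.090 when home, locked and pulled back (3 mm play, springy tooth)
- lock_box: fixed white box 72 x 70 mm, 78 mm high, at the rail's +y end, blue button on top; origin under the button's centre at worktop level, axes as the loader's. A hidden tooth in it is moved by the button. Locked, it is down and keeps a carriage that is home from leaving, and one outside from coming in (it stops 25 mm short of home). Unlocked, the carriage passes freely
- catch: fixed hidden part of the push-push mechanism in the lock box: it carries a spring load (about 1.5 N) while the lock is locked and the button is not pressed, none while unlocked. Never moves, cannot be reached; same frame as the lock box. Do not press the button with the carriage between y -0.110 and -0.087 of the lock box: the tooth strikes the carriage's tongue
- carriage: grey carriage 60 x 80 mm that slides along the rail's y axis (drag about 2 N, stays where left), with a firmly seated red-capped tube (top 101 mm above the worktop) and a black handle post; origin under its centre at worktop level, axes as the loader's
- handle (a point): grasp point on the carriage's black handle post, on the post's axis 92 mm above the worktop, 20 mm behind (-y of) the carriage's centre. The post is upright, 14 mm thick along the rail, 22 mm wide across it, z 36 to 105 mm; the tube stands 40 mm from it on the +y side. Grasp from above, fingers either side across the rail (22 mm)
- button_top (a point): centre of the button's top: a blue sprung cap 30 mm across, 94 mm above the worktop, same in both states. Press straight down 11 to 12.5 mm to a firm stop; about 4 N just before it; the state changes in the last 1.5 mm, so press to the stop (8 to 12 N), then lift clear off. Feel: unlocked, over 2 N from about 2 mm down; locked, under 1.5 N for the first 6 mm
- label_roll: loose white label roll 58 mm across, 24 mm high; leave alone; origin at the centre of its underside
- marker: loose black and white marker pen, 134 mm long, 15 mm high; leave alone; origin at the centre of its underside
- timer: loose white bench timer 64 x 64 x 22 mm; leave alone; origin at the centre of its underside

How it is judged:
On the way, in this order (a step that is already met when the one before it is completed fails the run):
1. the carriage is fully home (within 2.5 mm of its end stop) (y of carriage in the frame of lock_box above -0.0875 m), for 0.1 s.
2. the lock is locked with the carriage home (y of carriage in the frame of lock_box above -0.092 m and contact force between catch and anything else above 0.7 N), for 0.2 s.
3. the carriage is pulled back against the lock with more than 4 N and the lock holds it (y of carriage in the frame of lock_box above -0.092 m and contact force between carriage and lock_box above 4 N), for 0.1 s.
At the end, for the whole second after the job is handed in: the carriage is at rest at home (at most 7 mm from its end stop, as the lock's play allows) and locked: the hidden catch carries the spring load (all of step 2 and linear speed of carriage below 0.01 m/s); the robot touches nothing.
It fails at once if the carriage is forced against the lock tooth with more than 30 N (contact force between carriage and lock_box above 30 N).
It fails at once if the button or lock box is pressed with more than 35 N (contact force between the fingers and lock_box above 35 N).
It fails at once if the label roll is moved more than 15 mm (distance of label_roll from where it was at the start of the episode above 0.015 m).
It fails at once if the marker is moved more than 15 mm (distance of marker from where it was at the start of the episode above 0.015 m).
It fails at once if the timer is moved more than 15 mm (distance of timer from where it was at the start of the episode above 0.015 m).
It also fails if it takes over 69 s, if anything falls off the work surface, if the arm or the gripper's body presses on something with over 40 N, if the wrist force passes 120 N, or if a joint passes its speed limit or range.

## Robot

A 6-joint arm with a two-finger parallel gripper is mounted at the origin on a cart in front of the work surface, level with it; the furniture and walls round the work are solid. World frame = base frame: x ahead of the robot, y to its left, z up, the work surface at z = 0. Lengths are in m, angles in rad, forces in N, time in s.
With the tool pointing down it reaches from about 0.3 to 0.775 m from the base axis. Payload 14.6 kg.
Tool frame: the origin (TCP) lies at the very end of the fingers, on their centre line; the grasp point (between the pads) lies 19 mm behind it; z points along the fingers, y is the line along which they close (so a half turn about z gives the same grasp; the last joint's range is limited). The gripper opens to 94 mm and grips with 3 to 60 N. Pads are 16 mm wide; open, the fingers measure 119 mm over their backs; the gripper's body (75 mm by 177 mm) begins 78 mm behind the grasp point.
Start: joints at [1.206, 0.3, 1.521, -0, 1.321, -0.067], TCP at [0.161, 0.526, 0.205] pointing down, gripper open.
Joint ranges: [-3.03, 3.03], [-0.79, 2.21], [0.23, 2.52], [-1.04, 4.18], [0, 3.07], [-2.55, 2.55]. Speed limits (rad/s): [2.22, 2.22, 2.57, 3.14, 3.14, 3.14].

## Interface

Orientations are given as [roll, pitch, yaw] about the fixed x, y, z axes, in that order (R = Rz(yaw) Ry(pitch) Rx(roll)).
In Python, from station import ctrl gives the robot as it stands.
- The arm moves only by the shell command python3 -m pendant 'ROWS' [OPENING] [FORCE]. ROWS is JSON, a list of rows, each a list of 2 entries, a list of its own where there are three numbers: the shift along the world's x, y, z in cm, then the turn about the world's z in rad. A call has 1 to 20 rows; each row shifts and turns the commanded pose from where the row before left it; what a row does not reach is not made up. A row lasts 1/12 s, in which the tool goes at most 41.7 mm and 7.16 degrees, less where a joint would pass 70% of its speed; a pose out of reach is approached as far as the arm can. A call is refused whole if a number of a shift passes 4.17 or a number of a turn 0.125, either way. A call with a gripper value outside its range is refused whole. OPENING is the opening, from 0 (shut) to 1 (fully open), set as the call begins (- or left out, the last holds). The fingers move at their own pace and stop on an object; FORCE is the grip in N (left out, the last holds). Time passes only in rows, so rows that do not move let the fingers close. It gives the time, the measured TCP pose, the force, the opening and the grip force at its end, in the units of the state.
- ctrl.get_obs(): the state, without advancing time (a new reading comes with each control period).
- ctrl.camera(name): name is "scene" or "top"; returns a dict with "color" (384x512x3 uint8, red, green, blue), "intrinsics" (3x3 intrinsics, pixels), "k1" (the pictures are not rectified: a ray, as slopes to the right and down, at radius r is drawn at 1 + k1 r^2 times it, then the intrinsics apply), "camera_from_world" (4x4, takes a point from world to camera coordinates). Camera axes: x right, y down, z forward; pixel columns grow to the right and rows downward; lengths in m; the calibration is good to about 2 mm. A picture is of the moment at which its call begins. There is no depth.
- ctrl.hand_in(): hands the job in; it is judged then, once.
The state is a dict: "time_s": time; "qpos": joint angles; "joint_vel": joint speeds; "tau": joint torques, N m; "ee_pos": TCP position; "eef_rot": TCP orientation; "force": force on the tool from outside, world axes, zero at the start; "moment": the same for the moment, N m; "grip_width": finger opening in m; "grip_force": force on a finger pad.
Only numpy, scipy, OpenCV 4.12 (cv2) and the standard library are available. Lean on these libraries where they do the work, as an engineer would, in place of code of your own. Each camera call takes 0.05 s, during which the arm holds its last target. There are 200 camera calls.

## Working session

There is one attempt and no reset: what is moved stays moved. The work goes in short steps, Python scripts to look and compute and a shell command to move; the robot and the scene stay as the last step left them, time stands still between calls to the robot, and variables do not carry over. Pictures are saved under pics/ and viewed, at most 10 in all, crops included, and the job is handed in when it is done.

```bash
mkdir -p pics; python3 - <<'E'
from station import ctrl
import cv2,numpy as np
o=ctrl.get_obs();print({k:np.round(v,3).tolist() for k,v in o.items()})
for n in("scene","top"):
    c=ctrl.camera(n);cv2.imwrite(f"pics/{n}0.png",c["color"][:,:,::-1]);print(n,c["intrinsics"],c["k1"],np.round(c["camera_from_world"],3).tolist())
E
```

```text
{'time_s': 0.0, 'qpos': [1.206, 0.3, 1.522, -0.0, 1.321, -0.067], 'joint_vel': [-0.0, -0.0, 0.002, -0.002, -0.001, -0.002], 'tau': [-0.002, -53.181, -35.273, 0.071, 0.024, -0.0], 'ee_pos': [0.161, 0.526, 0.205], 'eef_rot': [-3.14, -0.0, 2.844], 'force': [-0.419, 0.774, -0.172], 'moment': [0.022, 0.003, -0.029], 'grip_force': 0.0, 'grip_width': 0.094}
scene [[364.99941812   0.         250.84996368]
 [  0.         364.99941812 193.07148838]
 [  0.           0.           1.        ]] -0.10726338985623723 [[0.879, -0.477, 0.001, -0.472], [-0.241, -0.446, -0.862, 0.241], [0.412, 0.758, -0.506, 0.634], [0.0, 0.0, 0.0, 1.0]]
top [[403.06579768   0.         259.54216837]
 [  0.         403.06579768 188.8771443 ]
 [  0.           0.           1.        ]] -0.0768263816925569 [[-0.028, -0.999, -0.019, 0.081], [-0.998, 0.029, -0.061, 0.571], [0.062, 0.017, -0.998, 0.915], [0.0, 0.0, 0.0, 1.0]]
```

View pics/top0.png

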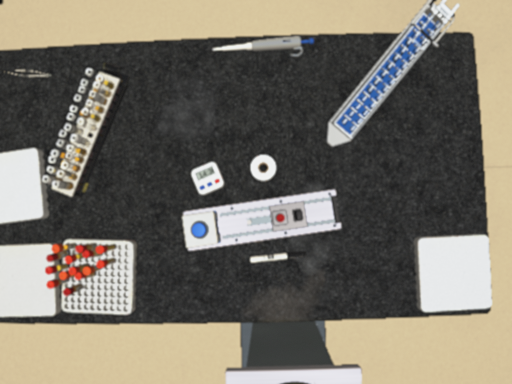

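View pics/scene0.png

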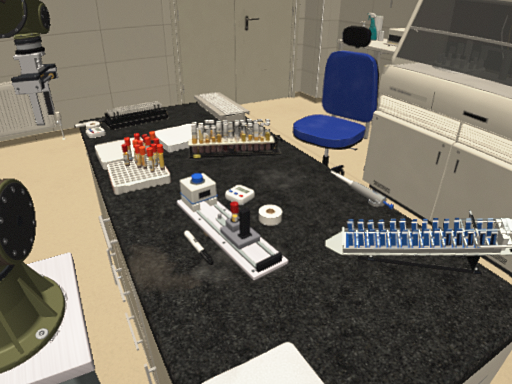

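The top view shows the blue button at about (200,229), the red cap at (280,218) and the handle post at (297,215). The timer is at (208,178), the roll at (263,167) and the marker at (268,257). I'll find these to sub-pixel accuracy and convert them to world positions.

```bash
cat > h.py <<'E'
import cv2,numpy as np
from station import ctrl
def ray(c,uv):
    K=c["intrinsics"];T=c["camera_from_world"];d=np.array([c["k1"],0,0,0,0])
    n=cv2.undistortPoints(np.array([[uv]],float),K,d)[0,0]
    return -T[:3,:3].T@T[:3,3], T[:3,:3].T@np.array([n[0],n[1],1])
def at(c,uv,z):
    o,r=ray(c,uv);return (o+r*(z-o[2])/r[2])[:2]
def proj(c,p):
    T=c["camera_from_world"];q=T[:3,:3]@np.array(p)+T[:3,3]
    return cv2.projectPoints(q.reshape(1,1,3),np.zeros(3),np.zeros(3),c["intrinsics"],np.array([c["k1"],0,0,0,0]))[0].ravel()
def blob(m,near,rad=14):
    y,x=np.mgrid[:m.shape[0],:m.shape[1]];m=m&((x-near[0])**2+(y-near[1])**2<rad**2)
    return np.array([x[m].mean(),y[m].mean()]),m.sum()
E
python3 - <<'E'
from h import *
c=ctrl.camera("top");a=c["color"].astype(int);r,g,b=a[...,0],a[...,1],a[...,2]
bt,n=blob((b>r+60),(200,229));print("button",bt,n);B=at(c,bt,.092);print(B)
rd,n=blob((r>b+60),(280,218));print("cap",rd,n);R=at(c,rd,.100);print(R)
hd,n=blob((a.max(2)<50),(297,215),8);print("post",hd,n);H=at(c,hd,.103);print(H)
# rail corners at z=.012 
for uv in((336,190),(341,228)):print("railend",at(c,uv,.012))
d=B-H;print("dir",np.degrees(np.arctan2(d[1],d[0])),np.linalg.norm(d), "capdir",np.degrees(np.arctan2(*(B-R)[::-1])),np.linalg.norm(B-R))
im=cv2.resize(c["color"][160:280,170:350,::-1],None,fx=4.4,fy=4.4,interpolation=cv2.INTER_CUBIC);cv2.imwrite("pics/crop1.png",im)
E
```

```text
button [198.40606061 229.45454545] 165
[0.48540141 0.19603707]
cap [279.89795918 217.44897959] 49
[0.50636093 0.02220804]
post [295.23809524 214.33333333] 21
[ 0.51200094 -0.0100034 ]
railend [ 0.56542577 -0.11303297]
railend [ 0.47696453 -0.12131993]
dir 97.35611515705344 0.207750355134462 capdir 96.87527488938174 0.17508807032231904
```

View pics/crop1.png

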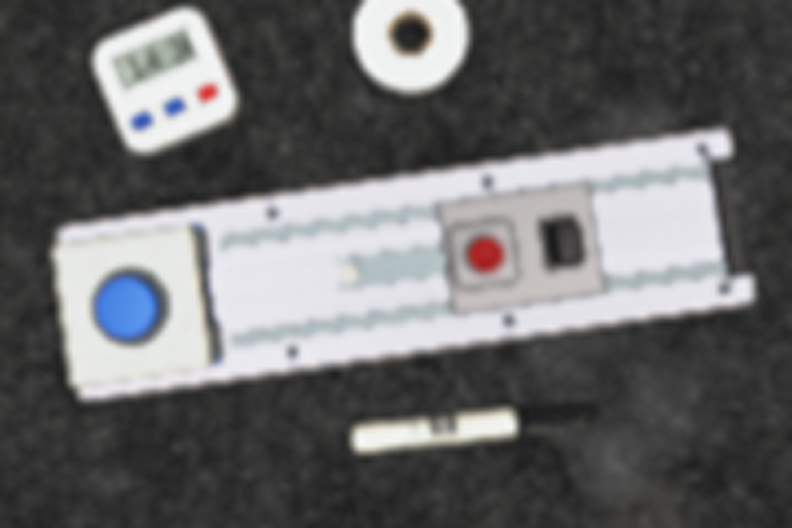

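The rail runs along about 97° in world (its y direction is (-0.122, 0.9925)). The handle is near (0.511, -0.0175), and the carriage is at about -0.195, close to the free end. I'll move above the handle with the fingers across the rail.

```bash
python3 -m pendant '[[[1.75,-2.72,0],-0.0575],[[1.75,-2.72,0],-0.0575],[[1.75,-2.72,0],-0.0575],[[1.75,-2.72,0],-0.0575],[[1.75,-2.72,0],-0.0575],[[1.75,-2.72,0],-0.0575],[[1.75,-2.72,0],-0.0575],[[1.75,-2.72,0],-0.0575],[[1.75,-2.72,0],-0.0575],[[1.75,-2.72,0],-0.0575],[[1.75,-2.72,0],-0.0575],[[1.75,-2.72,0],-0.0575],[[1.75,-2.72,0],-0.0575],[[1.75,-2.72,0],-0.0575],[[1.75,-2.72,0],-0.0575],[[1.75,-2.72,0],-0.0575],[[1.75,-2.72,0],-0.0575],[[1.75,-2.72,0],-0.0575],[[1.75,-2.72,0],-0.0575],[[1.75,-2.72,0],-0.0575]]' 1 20
python3 -m pendant '[[[0,0,0],0],[[0,0,-2.5],0],[[0,0,-2.5],0],[[0,0,0],0],[[0,0,0],0]]'
python3 - <<'E'
from h import *
c=ctrl.camera("scene");o=ctrl.get_obs();print(o["ee_pos"],proj(c,o["ee_pos"]))
u,v=map(int,proj(c,[.511,-.0175,.1]));print(u,v)
im=c["color"][max(0,v-75):v+50,u-70:u+70,::-1];cv2.imwrite("pics/s1.png",cv2.resize(im,None,fx=4.5,fy=4.5,interpolation=cv2.INTER_CUBIC))
E
```

```text
time_s: 1.82
ee_pos: [0.5119, -0.0198, 0.2053]
eef_rot: [-3.141, -0.0, 1.691]
force: [-0.2, 0.5, -0.2]
grip_width: 0.0939
grip_force: 0.0
time_s: 2.23
ee_pos: [0.5109, -0.0179, 0.1551]
eef_rot: [-3.139, -0.001, 1.694]
force: [-0.0, -0.1, 0.9]
grip_width: 0.0939
grip_force: 0.0
[ 0.51153245 -0.01795178  0.15636021] [244.35568337 188.52645401]
244 211
```

View pics/s1.png

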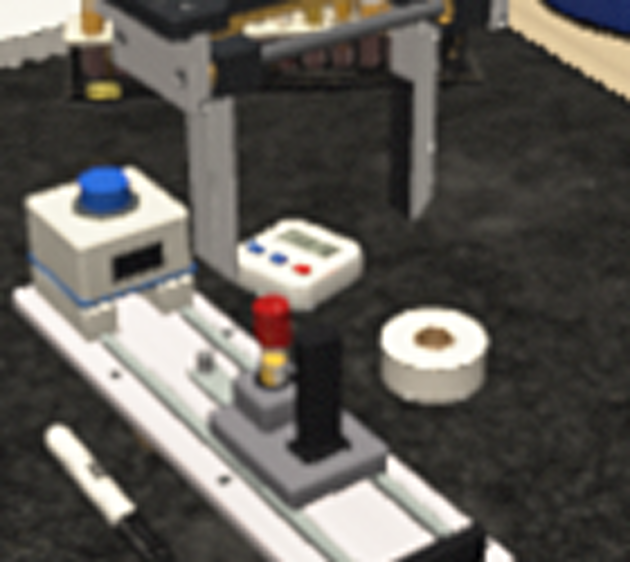

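The open fingers straddle the black post: the tips are at crop (220,275) and (415,215), and the post top is at (318,335), right below their midpoint. I'll lower and close.

```bash
python3 -m pendant '[[[0,0,-2],0],[[0,0,-2],0],[[0,0,-2],0],[[0,0,-1.5],0],[[0,0,-0.8],0],[[0,0,0],0],[[0,0,0],0]]'
python3 -m pendant '[[[0,0,0],0],[[0,0,0],0],[[0,0,0],0],[[0,0,0],0],[[0,0,0],0],[[0,0,0],0],[[0,0,0],0],[[0,0,0],0]]' 0 20
```

```text
time_s: 2.87
ee_pos: [0.512, -0.0182, 0.0737]
eef_rot: [3.14, 0.0, 1.694]
force: [0.4, -0.5, -0.7]
grip_width: 0.0937
grip_force: 0.0
time_s: 3.53
ee_pos: [0.5114, -0.0182, 0.0724]
eef_rot: [-3.142, -0.0, 1.694]
force: [-0.4, -0.0, 0.2]
grip_width: 0.0439
grip_force: 0.0
```

```bash
python3 -m pendant '[[[0,0,0],0],[[0,0,0],0],[[0,0,0],0],[[0,0,0],0],[[0,0,0],0],[[0,0,0],0],[[0,0,0],0],[[0,0,0],0]]'
python3 -m pendant '[[[-0.122,0.993,0],0],[[-0.122,0.993,0],0],[[-0.122,0.993,0],0],[[-0.122,0.993,0],0],[[0,0,0],0],[[0,0,0],0]]'
```

```text
time_s: 4.2
ee_pos: [0.5115, -0.0182, 0.0724]
eef_rot: [3.141, -0.0, 1.694]
force: [3.4, -0.3, -1.3]
grip_width: 0.0215
grip_force: 20.0
time_s: 4.7
ee_pos: [0.5066, 0.0229, 0.0725]
eef_rot: [3.141, -0.0, 1.695]
force: [4.2, 2.0, -3.8]
grip_width: 0.0218
grip_force: 20.0
```

```bash
python3 -m pendant '[[[-0.122,0.993,0],0],[[-0.122,0.993,0],0],[[-0.122,0.993,0],0],[[-0.06,0.5,0],0],[[0,0,0],0]]'
python3 -m pendant '[[[-0.024,0.2,0],0],[[-0.024,0.2,0],0],[[-0.024,0.2,0],0]]'
python3 -m pendant '[[[-0.024,0.2,0],0],[[-0.024,0.2,0],0]]'
```

```text
time_s: 5.12
ee_pos: [0.5024, 0.058, 0.0725]
eef_rot: [3.141, -0.0, 1.695]
force: [6.9, 2.8, -4.6]
grip_width: 0.0219
grip_force: 20.0
time_s: 5.37
ee_pos: [0.5018, 0.063, 0.0725]
eef_rot: [3.141, 0.0, 1.694]
force: [6.8, -1.3, -5.7]
grip_width: 0.022
grip_force: 20.0
time_s: 5.53
ee_pos: [0.5013, 0.067, 0.0725]
eef_rot: [3.141, 0.0, 1.694]
force: [6.4, -1.1, -3.8]
grip_width: 0.0221
grip_force: 20.0
```

```bash
python3 -m pendant '[[[0.05,0.15,0],0],[[0,0.15,0],0]]'
python3 -m pendant '[[[-0.018,0.15,0],0],[[-0.018,0.15,0],0]]'
python3 -m pendant '[[[-0.018,0.15,0],0],[[-0.018,0.15,0],0]]'
```

```text
time_s: 5.7
ee_pos: [0.5012, 0.0687, 0.0725]
eef_rot: [-3.14, 0.002, 1.695]
force: [-1.1, -19.7, 1.7]
grip_width: 0.0218
grip_force: 20.0
time_s: 5.87
ee_pos: [0.501, 0.0704, 0.0725]
eef_rot: [-3.141, 0.004, 1.694]
force: [0.9, -25.1, 1.0]
grip_width: 0.0219
grip_force: 20.0
time_s: 6.03
ee_pos: [0.5007, 0.0731, 0.0726]
eef_rot: [-3.141, 0.005, 1.694]
force: [1.5, -25.4, 2.0]
grip_width: 0.0219
grip_force: 20.0
```

It stopped after about 87 mm at around 20 N, so it's locked out. I'll back off 3 cm, release, rise and click the button.

```bash
python3 -m pendant '[[[0.03,-0.3,0],0],[[0.1,-0.8,0],0],[[0.1,-0.8,0],0],[[0.1,-0.8,0],0],[[0.07,-0.5,0],0],[[0,0,0],0],[[0,0,0],0]]'
python3 -m pendant '[[[0,0,0],0],[[0,0,0],0],[[0,0,0],0],[[0,0,0],0],[[0,0,0],0]]' 0.7
python3 -m pendant '[[[0,0,0],0],[[0,0,0.5],0],[[0,0,2],0],[[0,0,3],0],[[0,0,3],0],[[0,0,2],0],[[0,0,0],0]]'
python3 - <<'E'
from h import *
c=ctrl.camera("scene");o=ctrl.get_obs();print(o["ee_pos"],o["force"])
B=np.array([.4854,.1960]);print("to button cm",(B-o["ee_pos"][:2])*100)
u,v=map(int,proj(c,[.49,.1,.1]));print(u,v)
im=c["color"][max(0,v-75):v+75,u-75:u+85,::-1];cv2.imwrite("pics/s2.png",cv2.resize(im,None,fx=4,fy=4,interpolation=cv2.INTER_CUBIC))
# triangulate button top from both views
a=c["color"].astype(int);p,n=blob((a[...,2]>a[...,0]+60),proj(c,[*B,.09]),14);print("scene btn",p,n,at(c,p,.090))
E
```

```text
time_s: 6.62
ee_pos: [0.5044, 0.0423, 0.0725]
eef_rot: [-3.14, 0.0, 1.693]
force: [-6.2, -2.2, 6.2]
grip_width: 0.0218
grip_force: 20.0
time_s: 7.03
ee_pos: [0.5049, 0.0433, 0.0724]
eef_rot: [3.142, -0.0, 1.694]
force: [-0.2, 0.4, 0.6]
grip_width: 0.052
grip_force: 0.0
time_s: 7.62
ee_pos: [0.5064, 0.0434, 0.1821]
eef_rot: [3.135, 0.001, 1.694]
force: [0.1, 0.1, 0.1]
grip_width: 0.0657
grip_force: 0.0
[0.50564819 0.04335561 0.17963152] [-0.35181588  0.79947808  0.11857362]
to button cm [-2.02481912 15.26443911]
213 189
scene btn [196.52631579 177.35789474] 95 [0.48361447 0.19514254]
```

View pics/s2.png

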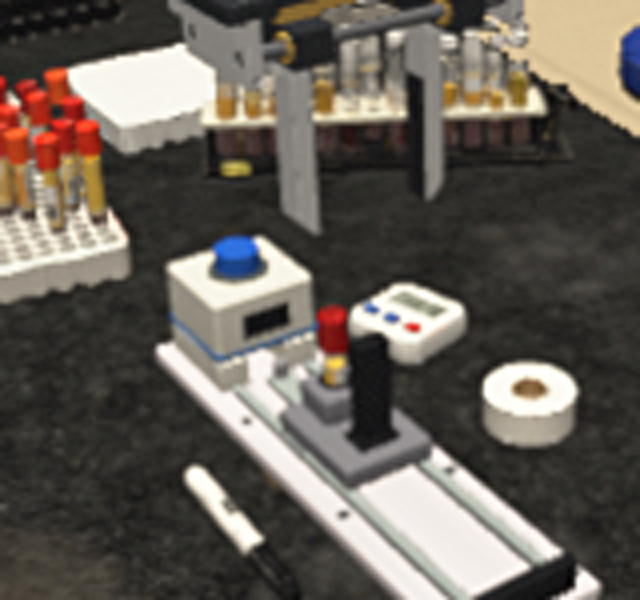

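The carriage stands clear of the box, and the button is at crop (237,257). I'll shut the fingers and go over the button.

```bash
python3 -m pendant '[[[-0.2,1.5,0],0],[[-0.25,1.9,0],0],[[-0.25,1.9,0],0],[[-0.25,2,0],0],[[-0.3,2,0],0],[[-0.25,2,0],0],[[-0.25,2,0],0],[[-0.3,1.95,0],0],[[0,0,-1.5],0],[[0,0,-2.5],0],[[0,0,-2.0],0],[[0,0,-1.5],0],[[0,0,0],0],[[0,0,0],0]]' 0 20
python3 - <<'E'
from station import ctrl
print(ctrl.get_obs()["ee_pos"])
E
```

```text
time_s: 8.83
ee_pos: [0.4838, 0.1956, 0.1017]
eef_rot: [-3.139, 0.0, 1.694]
force: [0.3, -0.6, 0.7]
grip_width: 0.0005
grip_force: 0.0
[0.4837759  0.1956332  0.10166793]
```

```bash
python3 -m pendant '[[[0,0,-0.4],0],[[0,0,-0.4],0],[[0,0,-0.4],0],[[0,0,0],0]]'
python3 -m pendant '[[[0,0,-0.3],0],[[0,0,-0.3],0],[[0,0,0],0]]'
python3 -m pendant '[[[0,0,-0.15],0],[[0,0,-0.1],0]]'
```

```text
time_s: 9.17
ee_pos: [0.4843, 0.1957, 0.0901]
eef_rot: [-3.142, 0.0, 1.694]
force: [1.2, 0.1, 1.6]
grip_width: 0.0006
grip_force: 0.4
time_s: 9.42
ee_pos: [0.4844, 0.1958, 0.0843]
eef_rot: [3.141, -0.0, 1.694]
force: [1.5, 0.0, 2.6]
grip_width: 0.0004
grip_force: 1.4
time_s: 9.58
ee_pos: [0.4846, 0.1959, 0.0822]
eef_rot: [3.141, -0.0, 1.694]
force: [-2.5, -0.5, 11.8]
grip_width: 0.0004
grip_force: 6.1
```

A firm stop at 11.8 N. I'll lift clear, return to the handle and regrasp.

```bash
python3 -m pendant '[[[0,0,1],0],[[0,0,2.5],0],[[0,0,2.5],0],[[0.2,-1.6,0],0],[[0.27,-2,0],0],[[0.27,-2,0],0],[[0.27,-2,0],0],[[0.27,-2,0],0],[[0.27,-2,0],0],[[0.27,-2,0],0],[[0.25,-2,0],0],[[0,0,0],0],[[0,0,0],0]]' 0.6 20
python3 -m pendant '[[[0,0,-1.5],0],[[0,0,-2],0],[[0,0,-2],0],[[0,0,-1.4],0],[[0,0,0],0],[[0,0,0],0]]'
```

```text
time_s: 10.67
ee_pos: [0.505, 0.0393, 0.1423]
eef_rot: [3.142, -0.0, 1.692]
force: [-0.4, 0.2, -0.5]
grip_width: 0.0563
grip_force: 0.0
time_s: 11.17
ee_pos: [0.5048, 0.0405, 0.073]
eef_rot: [-3.141, -0.0, 1.695]
force: [0.4, -0.4, 0.5]
grip_width: 0.0562
grip_force: 0.0
```

```bash
python3 -m pendant '[[[0,0,0],0],[[0,0,0],0],[[0,0,0],0],[[0,0,0],0],[[0,0,0],0],[[0,0,0],0],[[0,0,0],0],[[0,0,0],0],[[0,0,0],0],[[0,0,0],0]]' 0 15
python3 -m pendant '[[[-0.06,0.5,0],0],[[-0.06,0.5,0],0],[[-0.06,0.5,0],0],[[-0.06,0.5,0],0],[[-0.024,0.2,0],0],[[-0.024,0.2,0],0]]'
python3 -m pendant '[[[-0.024,0.2,0],0],[[-0.024,0.2,0],0],[[-0.024,0.2,0],0]]'
```

```text
time_s: 12.0
ee_pos: [0.5047, 0.0397, 0.0732]
eef_rot: [-3.141, -0.0, 1.694]
force: [-5.1, -1.6, 6.7]
grip_width: 0.0216
grip_force: 15.0
time_s: 12.5
ee_pos: [0.5018, 0.0638, 0.0732]
eef_rot: [-3.141, 0.0, 1.694]
force: [-5.6, -2.1, 5.1]
grip_width: 0.0219
grip_force: 15.0
time_s: 12.75
ee_pos: [0.5011, 0.0697, 0.0732]
eef_rot: [-3.141, 0.0, 1.694]
force: [-5.5, -1.7, 5.1]
grip_width: 0.0219
grip_force: 15.0
```

```bash
python3 -m pendant '[[[-0.024,0.2,0],0],[[-0.024,0.2,0],0],[[-0.024,0.2,0],0],[[-0.024,0.2,0],0]]'
python3 -m pendant '[[[-0.024,0.2,0],0],[[-0.024,0.2,0],0],[[-0.024,0.2,0],0]]'
python3 -m pendant '[[[-0.024,0.2,0],0],[[-0.018,0.15,0],0]]'
```

```text
time_s: 13.08
ee_pos: [0.5002, 0.0776, 0.0732]
eef_rot: [-3.141, 0.0, 1.694]
force: [-4.5, -2.3, 5.0]
grip_width: 0.0219
grip_force: 15.0
time_s: 13.33
ee_pos: [0.4994, 0.0836, 0.0732]
eef_rot: [-3.141, 0.0, 1.694]
force: [-5.5, -2.1, 6.0]
grip_width: 0.0218
grip_force: 15.0
time_s: 13.5
ee_pos: [0.499, 0.0872, 0.0732]
eef_rot: [-3.141, 0.0, 1.694]
force: [-4.3, -2.3, 5.9]
grip_width: 0.0218
grip_force: 15.0
```

Past the tooth, so it's unlocked. I'll continue gently to the end stop.

```bash
python3 -m pendant '[[[-0.012,0.1,0],0],[[-0.012,0.1,0],0]]'
python3 -m pendant '[[[-0.012,0.1,0],0],[[-0.012,0.1,0],0]]'
python3 -m pendant '[[[-0.012,0.1,0],0],[[-0.012,0.1,0],0]]'
```

```text
time_s: 13.67
ee_pos: [0.4988, 0.0891, 0.0732]
eef_rot: [-3.141, 0.0, 1.694]
force: [-5.4, -2.5, 4.6]
grip_width: 0.0218
grip_force: 15.0
time_s: 13.83
ee_pos: [0.4986, 0.0911, 0.0733]
eef_rot: [-3.141, 0.0, 1.694]
force: [-4.0, -1.2, 5.4]
grip_width: 0.0219
grip_force: 15.0
time_s: 14.0
ee_pos: [0.4983, 0.0931, 0.0732]
eef_rot: [-3.141, 0.0, 1.694]
force: [-4.8, -2.4, 5.4]
grip_width: 0.0219
grip_force: 15.0
```

```bash
python3 -m pendant '[[[-0.012,0.1,0],0],[[-0.006,0.05,0],0]]'
python3 -m pendant '[[[-0.012,0.1,0],0],[[-0.006,0.05,0],0]]'
python3 -m pendant '[[[-0.006,0.05,0],0],[[-0.006,0.05,0],0]]'
```

```text
time_s: 14.17
ee_pos: [0.4982, 0.0939, 0.0732]
eef_rot: [-3.141, 0.002, 1.694]
force: [-3.7, -12.4, 6.3]
grip_width: 0.0217
grip_force: 15.0
time_s: 14.33
ee_pos: [0.4982, 0.0944, 0.0732]
eef_rot: [-3.141, 0.003, 1.694]
force: [-2.8, -19.0, 6.0]
grip_width: 0.0219
grip_force: 15.0
time_s: 14.5
ee_pos: [0.4981, 0.0951, 0.0732]
eef_rot: [-3.141, 0.004, 1.693]
force: [-3.2, -20.4, 5.3]
grip_width: 0.022
grip_force: 15.0
```

It is home on the end stop: about 20 N, 25 mm past the tooth position. I'll release while it's still seated, rise and go to the button.

```bash
python3 -m pendant '[[[0,0,0],0],[[0,0,0],0],[[0,0,0],0],[[0,0,0],0],[[0,0,0],0]]' 0.6
python3 -m pendant '[[[0,0,1],0],[[0,0,2],0],[[0,0,2],0],[[0,0,1.9],0],[[0,0,0],0]]'
python3 -m pendant '[[[-0.2,1.5,0],0],[[-0.25,2,0],0],[[-0.25,2,0],0],[[-0.25,2,0],0],[[-0.25,2,0],0],[[-0.1,0.5,0],0],[[0,0,0],0],[[0,0,0],0],[[0,0,0],0],[[0,0,0],0]]' 0 20
```

```text
time_s: 14.92
ee_pos: [0.4981, 0.0975, 0.0729]
eef_rot: [3.142, -0.0, 1.694]
force: [-0.1, 0.1, -0.4]
grip_width: 0.0518
grip_force: 0.0
time_s: 15.33
ee_pos: [0.4996, 0.0976, 0.1461]
eef_rot: [3.136, -0.0, 1.694]
force: [-0.0, -0.9, 0.7]
grip_width: 0.0566
grip_force: 0.0
time_s: 16.17
ee_pos: [0.4853, 0.1965, 0.1419]
eef_rot: [-3.141, 0.0, 1.693]
force: [-0.7, 0.2, 0.2]
grip_width: 0.0006
grip_force: 0.0
```

```bash
python3 -m pendant '[[[0,0,-1.5],0],[[0,0,-1.5],0],[[0,0,-1],0],[[0,0,-0.5],0],[[0,0,-0.4],0],[[0,0,0],0]]'
python3 -m pendant '[[[0,0,-0.3],0],[[0,0,-0.3],0],[[0,0,0],0]]'
python3 -m pendant '[[[0,0,-0.2],0],[[0,0,-0.15],0]]'
python3 -m pendant '[[[0,0,-0.15],0],[[0,0,0],0]]'
```

```text
time_s: 16.67
ee_pos: [0.4851, 0.197, 0.0927]
eef_rot: [-3.141, 0.0, 1.694]
force: [-0.6, -0.7, 1.6]
grip_width: 0.0006
grip_force: 0.8
time_s: 16.92
ee_pos: [0.4855, 0.1973, 0.0873]
eef_rot: [3.14, -0.0, 1.694]
force: [-0.6, -1.0, 2.1]
grip_width: 0.0002
grip_force: 1.2
time_s: 17.08
ee_pos: [0.4854, 0.1973, 0.0837]
eef_rot: [3.141, -0.0, 1.694]
force: [0.4, -1.1, 4.2]
grip_width: 0.0001
grip_force: 1.9
time_s: 17.25
ee_pos: [0.4855, 0.1973, 0.0823]
eef_rot: [3.141, -0.0, 1.694]
force: [-1.4, -1.8, 6.5]
grip_width: 0.0004
grip_force: 3.8
```

```bash
python3 -m pendant '[[[0,0,-0.06],0],[[0,0,0],0]]'
python3 -m pendant '[[[0,0,1],0],[[0,0,2.5],0],[[0,0,2.5],0],[[0.25,-1.8,0],0],[[0.25,-2,0],0],[[0.25,-2,0],0],[[0.25,-2,0],0],[[0.25,-2.2,0],0],[[0,0,0],0],[[0,0,0],0]]' 0.6 15
python3 - <<'E'
from h import *
c=ctrl.camera("scene");print(ctrl.get_obs()["ee_pos"])
u,v=map(int,proj(c,[.49,.1,.1]))
im=c["color"][max(0,v-75):v+75,u-75:u+85,::-1];cv2.imwrite("pics/s3.png",cv2.resize(im,None,fx=4,fy=4,interpolation=cv2.INTER_CUBIC))
E
```

```text
time_s: 17.42
ee_pos: [0.4856, 0.1974, 0.0821]
eef_rot: [3.14, -0.0, 1.694]
force: [-2.5, -2.6, 11.5]
grip_width: 0.0005
grip_force: 5.8
time_s: 18.25
ee_pos: [0.4977, 0.0969, 0.1415]
eef_rot: [3.141, -0.0, 1.692]
force: [0.2, 0.5, 0.4]
grip_width: 0.0559
grip_force: 0.0
[0.49758602 0.09750426 0.14146402]
```

View pics/s3.png

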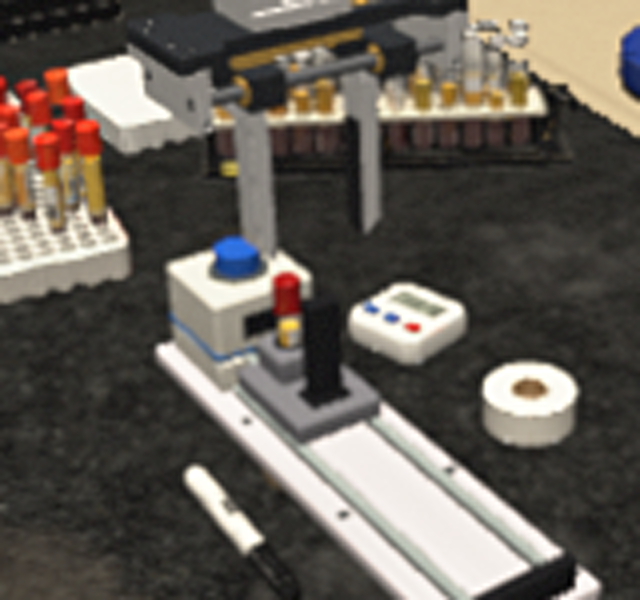

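The carriage is up against the box, with the post at crop (322,350), and the press reached 11.5 N. I'll grasp the handle and pull gently.

```bash
python3 -m pendant '[[[0,-0.3,-1.5],0],[[0,0,-2],0],[[0,0,-2],0],[[0,0,-1.4],0],[[0,0,0],0],[[0,0,0],0]]'
python3 -m pendant '[[[0,0,0],0],[[0,0,0],0],[[0,0,0],0],[[0,0,0],0],[[0,0,0],0],[[0,0,0],0],[[0,0,0],0],[[0,0,0],0],[[0,0,0],0],[[0,0,0],0]]' 0 15
python3 -m pendant '[[[0.012,-0.1,0],0],[[0.012,-0.1,0],0],[[0,0,0],0]]'
python3 -m pendant '[[[0.012,-0.1,0],0],[[0,0,0],0]]'
```

```text
time_s: 18.8
ee_pos: [0.4974, 0.0951, 0.0723]
eef_rot: [-3.141, -0.0, 1.695]
force: [-0.1, -0.1, 0.2]
grip_width: 0.0564
grip_force: 0.0
time_s: 19.63
ee_pos: [0.4981, 0.0943, 0.0727]
eef_rot: [3.14, -0.0, 1.694]
force: [3.9, 1.7, 2.7]
grip_width: 0.0221
grip_force: 15.0
time_s: 19.88
ee_pos: [0.4982, 0.0922, 0.0726]
eef_rot: [3.141, -0.0, 1.694]
force: [5.0, 1.3, 3.0]
grip_width: 0.0219
grip_force: 15.0
time_s: 20.05
ee_pos: [0.4984, 0.0913, 0.0727]
eef_rot: [3.14, -0.0, 1.694]
force: [4.5, 1.0, 2.8]
grip_width: 0.0216
grip_force: 15.0
```

```bash
python3 -m pendant '[[[0.006,-0.05,0],0],[[0,0,0],0]]'
python3 -m pendant '[[[0.006,-0.05,0],0],[[0,0,0],0]]'
```

```text
time_s: 20.22
ee_pos: [0.4984, 0.091, 0.0727]
eef_rot: [3.14, -0.0, 1.694]
force: [4.4, 3.8, 2.2]
grip_width: 0.0217
grip_force: 15.0
time_s: 20.38
ee_pos: [0.4984, 0.0908, 0.0726]
eef_rot: [3.14, -0.001, 1.694]
force: [3.0, 6.6, 2.7]
grip_width: 0.0218
grip_force: 15.0
```

It is resisting. I'll go a little further, to about 9 N.

```bash
python3 -m pendant '[[[0.006,-0.05,0],0],[[0,0,0],0],[[0,0,0],0]]'
```

```text
time_s: 20.63
ee_pos: [0.4985, 0.0906, 0.0726]
eef_rot: [3.14, -0.001, 1.694]
force: [5.1, 8.5, 2.7]
grip_width: 0.022
grip_force: 15.0
```

About 8.5 N, and the lock holds. I'll hold briefly, ease off, release and rise clear.

```bash
python3 -m pendant '[[[0.002,-0.02,0],0],[[0,0,0],0],[[0,0,0],0]]'
python3 -m pendant '[[[-0.012,0.1,0],0],[[-0.006,0.06,0],0],[[0,0,0],0]]'
python3 -m pendant '[[[0,0,0],0],[[0,0,0],0],[[0,0,0],0],[[0,0,0],0],[[0,0,0],0]]' 0.6
python3 -m pendant '[[[0,0,1],0],[[0,0,2],0],[[0,0,3],0],[[0,0,3],0],[[0,0,1],0],[[0,0,0],0],[[0,0,0],0],[[0,0,0],0]]'
python3 - <<'E'
from h import *
c=ctrl.camera("scene");print(ctrl.get_obs()["ee_pos"])
u,v=map(int,proj(c,[.49,.1,.1]))
im=c["color"][max(0,v-75):v+75,u-75:u+85,::-1];cv2.imwrite("pics/s4.png",cv2.resize(im,None,fx=4,fy=4,interpolation=cv2.INTER_CUBIC))
E
```

```text
time_s: 20.88
ee_pos: [0.4985, 0.0906, 0.0726]
eef_rot: [3.14, -0.002, 1.694]
force: [4.6, 10.2, 2.1]
grip_width: 0.022
grip_force: 15.0
time_s: 21.13
ee_pos: [0.4984, 0.0913, 0.0726]
eef_rot: [3.141, -0.0, 1.694]
force: [4.7, 1.4, 3.5]
grip_width: 0.0221
grip_force: 15.0
time_s: 21.55
ee_pos: [0.4977, 0.0911, 0.0721]
eef_rot: [-3.141, 0.0, 1.694]
force: [-0.0, 0.5, 0.6]
grip_width: 0.0521
grip_force: 0.0
time_s: 22.22
ee_pos: [0.4974, 0.0911, 0.171]
eef_rot: [-3.14, -0.0, 1.694]
force: [-0.5, 0.2, -0.4]
grip_width: 0.0563
grip_force: 0.0
[0.49735364 0.0911148  0.17092649]
```

View pics/s4.png

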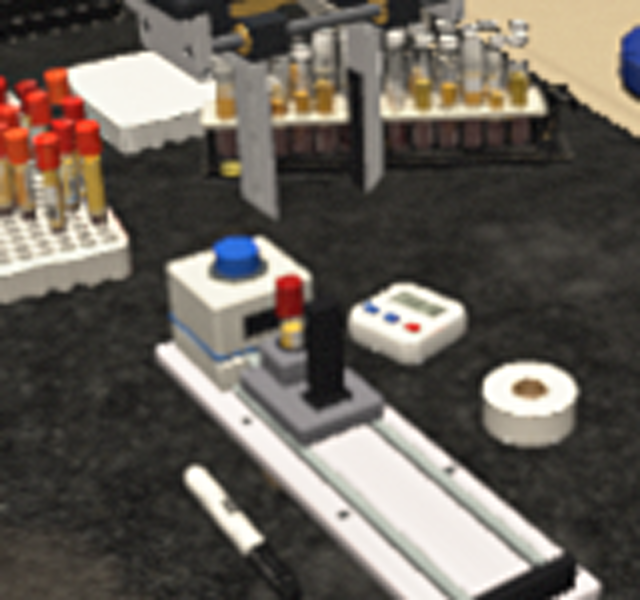

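The carriage is home at the box (post at crop (325,355)). The gripper is clear, and the timer, roll and marker haven't moved.

```bash
python3 -c "
from station import ctrl
print(ctrl.hand_in())"
```

```text
the job is handed in; nothing more can be done
None
```

The carriage is home and locked; the lock held a pull of about 8–10 N, the gripper is clear, the loose items are where they were, and the job is handed in (no verdict was returned).

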